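Put the leather punches away in order of size

TASK

Put the four steel wad punches away on the wooden stand, one in the middle of each cork pad, upright on their cutting ends, in order of size: the narrowest on the pad next to the brass post, the widest at the far end. Set each one down gently: none may be dropped or tipped over. Leave the glue bottle standing where it is.

Things in the scene. Friction and masses are not known exactly. Their poses are not given: they have to be found in the camera images.
- punch_p: loose steel wad punch, the second widest of four: a round cutter 45 mm in diameter and 31 mm high at the bottom, above it a plain round shank 18 mm in diameter from 33 to 85 mm height (85 mm tall overall, the same for all four). It stands upright on the bench on its cutting end; origin at the centre of its underside, z up along the shank. 0.1 to 0.45 kg. Take it by the shank, from above.
- punch_q: loose steel wad punch, the narrowest of four: a round cutter 27 mm in diameter and 31 mm high at the bottom, above it a plain round shank 18 mm in diameter from 33 to 85 mm height (85 mm tall overall, the same for all four). It stands upright on the bench on its cutting end; origin at the centre of its underside, z up along the shank. 0.1 to 0.45 kg. Take it by the shank, from above.
- punch_r: loose steel wad punch, the widest of four: a round cutter 54 mm in diameter and 31 mm high at the bottom, above it a plain round shank 18 mm in diameter from 33 to 85 mm height (85 mm tall overall, the same for all four). It stands upright on the bench on its cutting end; origin at the centre of its underside, z up along the shank. 0.1 to 0.45 kg. Take it by the shank, from above.
- punch_s: loose steel wad punch, the second narrowest of four: a round cutter 36 mm in diameter and 31 mm high at the bottom, above it a plain round shank 18 mm in diameter from 33 to 85 mm height (85 mm tall overall, the same for all four). It stands upright on the bench on its cutting end; origin at the centre of its underside, z up along the shank. 0.1 to 0.45 kg. Take it by the shank, from above.
- pad_a: round cork pad 60 mm in diameter, inlaid in the wooden stand; fixed. The four pads a, b, c, d lie in this order in a straight row, 80 mm apart, along the stand (a board 70 mm wide, 440 mm long, 16 mm high). Origin at the centre of the pad's underside; its top is 4 mm above the origin, 17.5 mm above the bench. Its y axis runs along the row, from d towards a.
- pad_b: round cork pad 60 mm in diameter, inlaid in the wooden stand; fixed. The four pads a, b, c, d lie in this order in a straight row, 80 mm apart, along the stand (a board 70 mm wide, 440 mm long, 16 mm high). Origin at the centre of the pad's underside; its top is 4 mm above the origin, 17.5 mm above the bench. Its y axis runs along the row, from d towards a.
- pad_c: round cork pad 60 mm in diameter, inlaid in the wooden stand; fixed. The four pads a, b, c, d lie in this order in a straight row, 80 mm apart, along the stand (a board 70 mm wide, 440 mm long, 16 mm high). Origin at the centre of the pad's underside; its top is 4 mm above the origin, 17.5 mm above the bench. Its y axis runs along the row, from d towards a.
- pad_d: round cork pad 60 mm in diameter, inlaid in the wooden stand; fixed. The four pads a, b, c, d lie in this order in a straight row, 80 mm apart, along the stand (a board 70 mm wide, 440 mm long, 16 mm high). Origin at the centre of the pad's underside; its top is 4 mm above the origin, 17.5 mm above the bench. Its y axis runs along the row, from d towards a.
- post: small brass post, 22 mm in diameter at the foot, 36 mm high, fixed at one end of the stand (sometimes beyond pad a, sometimes beyond pad d), 70 mm from the centre of the end pad; it marks the small end of the row. Origin at the centre of its foot. A flat steel plate lies at the other end.
- glue: loose amber glue bottle with a black cap, 42 mm in diameter, 82 mm high, standing on the bench among the punches; origin at the centre of its underside. To be left alone. (A wooden thread spool, 44 mm in diameter and 50 mm high, stands among the punches too; it is of no account.)
There are look-alikes about, which are no part of the job. What is shaped like the punch_s but purple is not meant. Leave any pink look-alike of the punch_r alone.

How it is judged:
By the outcome, as a careful person would: the job done as asked, in the order asked, and still so for the second after the job is handed in, with the robot touching nothing.
It also fails if it takes over 93 s, if anything falls off the work surface, if the arm or the gripper's body presses on something with over 40 N, if the wrist force passes 120 N, or if a joint passes its speed limit or range.

ROBOT

A 6-joint arm with a two-finger parallel gripper is mounted at the origin on the work surface. World frame = base frame: x ahead of the robot, y to its left, z up, the work surface at z = 0. Lengths are in mm, angles in rad, forces in N, time in s.
With the tool pointing down it reaches from about 350 to 875 mm from the base axis. Payload 4.2 kg.
Tool frame: the origin (TCP) lies at the very end of the fingers, on their centre line; the grasp point (between the pads) lies 19 mm behind it; y points along the fingers, z is the direction in which the jaws open and shut, and the axes are right-handed (so a half turn about y gives the same grasp; the last joint's range is limited). The gripper opens to 85 mm and grips with 20 to 120 N. Pads are 22 mm wide; open, the fingers measure 114 mm over their backs; the gripper's body (76 mm by 85 mm) begins 54 mm behind the grasp point. The pads swing forward as they close: fully open they stand 13 mm farther back than shut.
Start: joints at [-1.056, 0.385, 0.008, 0, -1.194, -0.259], TCP at [158.154, -604.637, 206.612] pointing down, gripper open.
Joint ranges: [-3.14, 3.14], [-1.21, 2.06], [-1.07, 1.41], [-3.16, 2.05], [-2.99, -0.16], [-3.1, 3.1]. Speed limits (rad/s): [2.79, 2.79, 3.14, 3.14, 3.14, 3.14].

INTERFACE

Orientations are given as a 3x3 rotation matrix whose columns are the frame's x, y, z axes.
In Python, from plant import r gives the robot as it stands. Calls block until the motion is done:
- r.move_ptp(position, orientation): joint-space move of the TCP to a pose.
- r.move_l(position, max_speed=150, rotation=None): straight line of the TCP; rotation=None keeps the orientation; max_speed is the mean speed in mm/s.
- r.movej(angles): joint-space move.
- r.move_gripper(opening): finger opening in mm; the grip force is fixed at half the most; returns when the fingers have stopped.
- r.sleep(seconds).
- r.solve_ik(position, orientation): joint angles nearest the present ones, or None.
- r.observe(): the state.
- r.read_camera(name): name is "scene" or "top" or "wrist"; returns the picture (420x560x3 uint8, red, green, blue); there is no depth.
- r.calibration(name): a dict with "K" (3x3 intrinsics, pixels), "world_to_cam" (4x4, takes a point from world to camera coordinates); the wrist camera has in their place "hand_eye" (4x4, takes a point from camera to tool coordinates, whose origin is the TCP and whose axes are the tool frame's). Camera axes: x right, y down, z forward; pixel columns grow to the right and rows downward; lengths in mm; the calibration is good to about 2 mm. A picture is of the moment at which its call begins: read the wrist's pose just before it. calibration takes no time and is no camera call.
A pose or a line that the arm cannot do raises r.MotionError and nothing moves.
- r.job_done(): hands the job in, once; it reports no verdict.
The state is a dict: "time_s": time; "qpos": joint angles; "joint_vel": joint speeds; "effort": joint torques, N m; "position": TCP position; "ee_rot": TCP orientation; "force": force on the tool from outside, world axes, zero at the start; "torque": the same for the moment, N m; "opening": finger opening in mm.
Only numpy, scipy, OpenCV 4.12 (cv2) and the standard library are available. Lean on these libraries where they do the work, as an engineer would, in place of code of your own. Each camera call takes 0.05 s, during which the arm holds its last target.

## Working session

There is one attempt and no reset: what is moved stays moved. The work goes in short steps, each a Python script; the robot and the scene stay as the last script left them, time stands still between calls to the robot, and variables do not carry over. Pictures are saved under pics/ and viewed, and the job is handed in when it is done.

```bash
ls; mkdir -p pics
python3 - <<'E'
from plant import r
import cv2,numpy as np
np.set_printoptions(precision=3,suppress=True)
for n in ["scene","top","wrist"]:
    o=r.observe();im=r.read_camera(n);cv2.imwrite(f"pics/{n}0.png",im[:,:,::-1])
    print(n,r.calibration(n))
print(o)
E
```

```text
pics
scene {'K': array([[400.536,   0.   , 279.716],
       [  0.   , 400.536, 216.55 ],
       [  0.   ,   0.   ,   1.   ]]), 'world_to_cam': array([[   0.624,    0.781,   -0.018, -342.207],
       [   0.536,   -0.444,   -0.718, -234.563],
       [  -0.568,    0.439,   -0.696, 1115.005],
       [   0.   ,    0.   ,    0.   ,    1.   ]])}
top {'K': array([[412.827,   0.   , 277.912],
       [  0.   , 412.827, 216.751],
       [  0.   ,   0.   ,   1.   ]]), 'world_to_cam': array([[ -0.006,  -1.   ,  -0.03 ,  30.017],
       [ -0.982,   0.012,  -0.19 , 514.027],
       [  0.19 ,   0.028,  -0.981, 966.818],
       [  0.   ,   0.   ,   0.   ,   1.   ]])}
wrist {'K': array([[322.996,   0.   , 280.643],
       [  0.   , 322.996, 210.536],
       [  0.   ,   0.   ,   1.   ]]), 'hand_eye': array([[  -0.   ,    0.946,    0.324,  -83.186],
       [  -0.   ,   -0.324,    0.946, -167.771],
       [   1.   ,    0.   ,    0.   ,   -1.535],
       [   0.   ,    0.   ,    0.   ,    1.   ]])}
{'time_s': 0.1, 'qpos': array([-1.056,  0.385,  0.007, -0.   , -1.194, -0.259]), 'joint_vel': array([ 0.   , -0.001,  0.003,  0.004, -0.001,  0.   ]), 'effort': array([ -0.001, -39.332,  18.893,   4.198,  -0.003,   0.   ]), 'position': array([ 157.995, -604.121,  205.627]), 'ee_rot': array([[ 0.968, -0.001, -0.253],
       [ 0.253,  0.002,  0.968],
       [-0.   , -1.   ,  0.002]]), 'force': array([ 0.897,  0.137, -0.123]), 'torque': array([0.006, 0.001, 0.004]), 'opening': 85.57463998527989}
```

View pics/scene0.png

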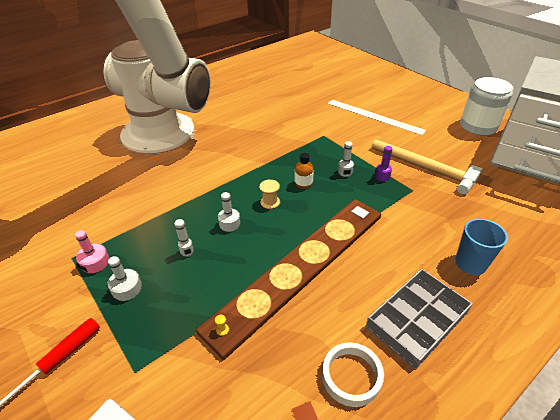

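View pics/top0.png

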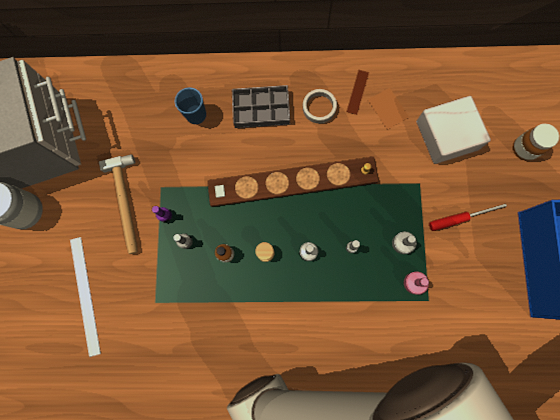

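View pics/wrist0.png

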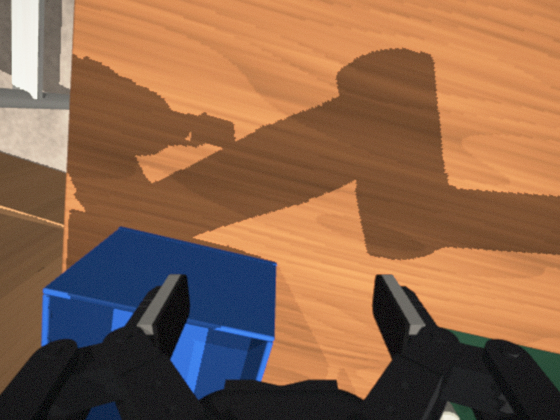

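The scene and top pictures show the stand at row ~180 in the top view. The post is at its right end (367,168) and the pads are at (338,174), (308,178), (277,182) and (246,187). There are grey punches at top-view pixels (182,241), (309,252), (353,247) and (404,243). The glue is at (225,253), the spool at (264,252), the pink look-alike at (416,283) and the purple one at (161,214). Next I'll get coarse positions, then wrist survey views.

```bash
cat > h.py <<'E'
from plant import r
import cv2,numpy as np
np.set_printoptions(precision=2,suppress=True)
def R(th):
    z=np.array([np.cos(th),np.sin(th),0]);y=np.array([0,0,-1.]);return np.column_stack([np.cross(y,z),y,z])
def shot(n,f):
    o=r.observe();im=r.read_camera(n);cv2.imwrite(f"pics/{f}.png",im[:,:,::-1]);c=r.calibration(n)
    if n=="wrist":
        T=np.eye(4);T[:3,:3]=o["ee_rot"];T[:3,3]=o["position"];M=T@c["hand_eye"]
    else: M=np.linalg.inv(c["world_to_cam"])
    np.savez(f"pics/{f}.npz",M=M,K=c["K"]);return im
def load(f):
    d=np.load(f"pics/{f}.npz");return cv2.imread(f"pics/{f}.png"),d["M"],d["K"]
def ray(M,K,u,v,z):
    d=M[:3,:3]@np.linalg.solve(K,[u,v,1.]);p=M[:3,3];return p+d*(z-p[2])/d[2]
def proj(M,K,P):
    q=np.linalg.inv(M)@np.append(P,1);q=K@q[:3];return q[:2]/q[2]
E
python3 - <<'E'
from h import *
c=r.calibration("top");M=np.linalg.inv(c["world_to_cam"]);K=c["K"]
for n,u,v,z in [("post",367,168,30),("a",338,174,17.5),("b",308,178,17.5),("c",277,182,17.5),("d",246,187,17.5),("182",180,238,85),("309",312,246,85),("353",356,243,85),("404",410,236,85),("pink",424,282,85),("glue",228,250,82),("purple",157,210,85)]:
    print(n,ray(M,K,u,v,z))
for y in (-180,80):
  for th in (0,np.pi):
    for z in (230,):
      q=r.solve_ik([480,y,z],R(th));print(y,th,q)
print(r.observe()["time_s"])
E
```

```text
post [ 642.12 -202.29   30.  ]
a [ 631.09 -129.57   17.5 ]
b [621.53 -52.04  17.5 ]
c [611.99  28.13  17.5 ]
d [599.78 108.33  17.5 ]
182 [458.93 256.71  85.  ]
309 [436.86 -54.88  85.  ]
353 [ 442.9  -157.48   85.  ]
404 [ 458.07 -283.4    85.  ]
pink [ 351.9  -308.02   85.  ]
glue [429.68 142.53  82.  ]
purple [527.42 315.09  85.  ]
-180 0 None
-180 3.141592653589793 [-0.04  0.18 -0.22  0.   -1.17  0.04]
80 0 [ 0.5   0.13 -0.28  0.   -1.16  2.64]
80 3.141592653589793 [ 0.5   0.13 -0.28  0.   -1.16 -0.5 ]
0.15
```

Run:
```python
from h import *
r.move_ptp([520,-200,200],R(np.pi+.13));print(r.observe()["time_s"],r.observe()["position"]);shot("wrist","w1")
r.move_l([520,80,200],max_speed=250);print(r.observe()["time_s"]);shot("wrist","w2")
```

```text
2.1083 [ 519.76 -200.73  200.01]
3.425
```

View pics/w1.png

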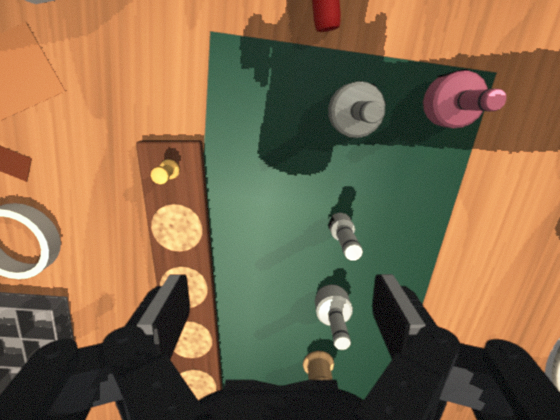

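View pics/w2.png

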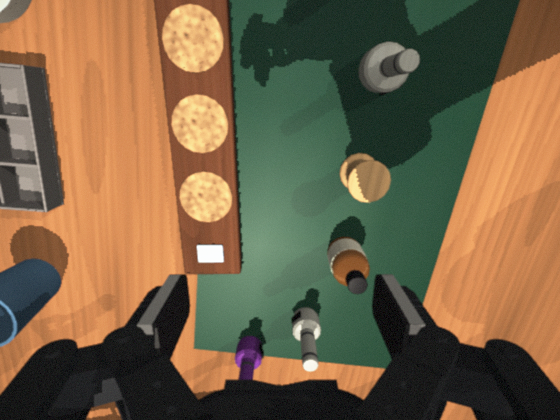

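Run:
```python
from h import *
for f in ("w1","w2"):
    im,M,K=load(f);hsv=cv2.cvtColor(im,cv2.COLOR_BGR2HSV)
    m=cv2.inRange(hsv,(14,50,120),(28,200,255));m[:,:150]=0;m[:,240:]=0;m[260 if f=='w2' else 420:]=0
    if f=="w2": m[:,:155]=0
    m=cv2.morphologyEx(m,cv2.MORPH_CLOSE,np.ones((7,7)))
    for c in cv2.findContours(m,cv2.RETR_EXTERNAL,cv2.CHAIN_APPROX_NONE)[0]:
        if cv2.contourArea(c)>300:
            P=np.array([ray(M,K,u,v,17.5)[:2] for u,v in c[:,0]],np.float32)
            (x,y),rad=cv2.minEnclosingCircle(P);print(f,cv2.boundingRect(c),x,y,"d",2*rad,"e",cv2.fitEllipse(P))
crops=[("w1",371,112),("w1",345,240),("w1",338,320),("w2",395,65),("w2",308,345)]
t=[]
for f,u,v in crops:
    im=load(f)[0];u0,v0=u-45,v-50;t.append(cv2.resize(im[max(v0,0):v0+100,u0:u0+80],(240,300),interpolation=cv2.INTER_CUBIC));print(f,u0,max(v0,0))
t.append(t[-1]*0)
cv2.imwrite("pics/c1.png",np.vstack([np.hstack(t[:3]),np.hstack(t[3:])]))
```

```text
w1 (180, 369, 37, 31) 599.981201171875 104.0174789428711 d 57.191165924072266 e ((596.4760131835938, 102.37744903564453), (40.78200149536133, 55.588924407958984), 37.68036651611328)
w1 (174, 321, 38, 37) 611.9957275390625 29.67548179626465 d 60.745750427246094 e ((607.6489868164062, 30.50347328186035), (45.61021041870117, 61.66698455810547), 163.71145629882812)
w1 (160, 266, 48, 41) 622.7530517578125 -50.330631256103516 d 59.49585723876953 e ((621.3667602539062, -52.098350524902344), (51.22583770751953, 56.59628677368164), 76.85066223144531)
w1 (151, 204, 52, 47) 633.3341674804688 -128.8265838623047 d 60.40681076049805 e ((633.6312866210938, -129.17745971679688), (58.24222946166992, 58.35564422607422), 140.5363006591797)
w1 (150, 160, 30, 25) 648.4076538085938 -193.99609375 d 35.2198371887207 e ((648.1116333007812, -194.11563110351562), (21.844192504882812, 36.3245735168457), 127.37989044189453)
w1 (150, 0, 67, 143) 634.3797607421875 -297.6471252441406 d 141.4818878173828 e ((634.1911010742188, -292.79046630859375), (63.41623306274414, 145.45777893066406), 178.7062225341797)
w2 (180, 171, 53, 52) 601.8919067382812 108.9122314453125 d 60.23847579956055 e ((601.9857177734375, 108.8006820678711), (58.10662841796875, 58.57948684692383), 174.26600646972656)
w2 (155, 166, 23, 94) 654.7539672851562 137.51596069335938 d 114.71988677978516 e ((648.4315185546875, 163.39610290527344), (20.641429901123047, 135.01727294921875), 4.952695369720459)
w2 (172, 94, 56, 59) 612.6617431640625 29.63681983947754 d 59.97730255126953 e ((612.4976806640625, 29.66686248779297), (58.13430404663086, 58.374908447265625), 31.27730369567871)
w2 (162, 4, 62, 69) 623.1624145507812 -49.446144104003906 d 59.846214294433594 e ((623.0213623046875, -49.486324310302734), (58.380184173583984, 58.69646453857422), 13.386727333068848)
w1 326 62
w1 300 190
w1 293 270
w2 350 15
w2 263 295
```

View pics/c1.png

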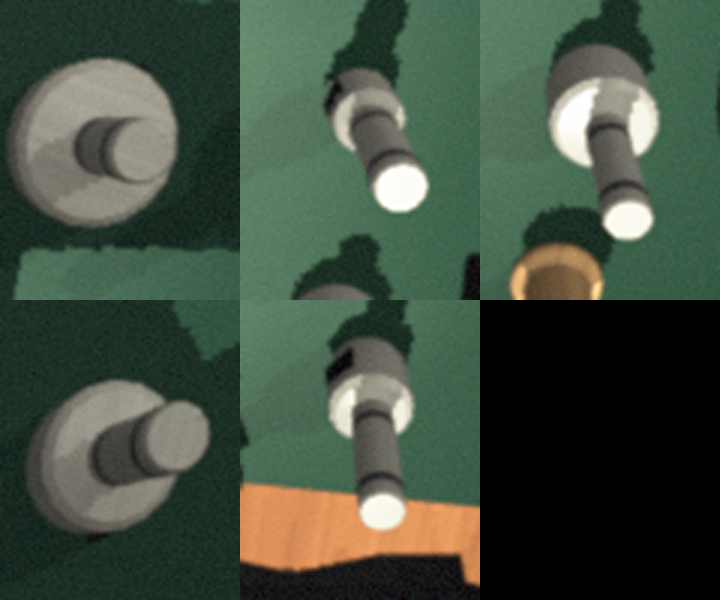

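Run:
```python
from h import *
for n,f,u,v in [("R","w1",373.3,112),("Q","w1",353.3,252.3),("P","w1",342.3,343.3),("P","w2",409.3,60.7),("S","w2",310.3,365.7)]:
    im,M,K=load(f);P=ray(M,K,u,v,85);print(n,P,proj(M,K,[P[0],P[1],31]),proj(M,K,[P[0],P[1],0]))
pads=dict(a=(633.3,-128.8),d=(602,108.9))
for n,p in [("Q",(446,-156)),("a",pads["a"]),("d",pads["d"]),("R",(460,-283)),("S",(459,257))]:
    for th in (.13,np.pi+.13): print(n,th,r.solve_ik([p[0],p[1],50],R(th)))
```

```text
R [ 452.93 -285.45   85.  ] [358.55 110.05] [352.02 109.19]
Q [ 443.43 -155.52   85.  ] [343.07 230.89] [338.39 221.11]
P [433.41 -47.42  85.  ] [334.38 312.13] [330.68 297.6 ]
P [433.17 -47.68  85.  ] [387.98  67.16] [378.65  69.98]
S [462.83 267.01  85.  ] [306.55 332.49] [304.8  316.92]
Q 0.13 [ 0.01  0.32 -0.56  0.   -0.69 -3.02]
Q 3.271592653589793 [ 0.01  0.32 -0.56  0.   -0.69  0.12]
a 0.13 [ 0.05  0.56 -0.13  0.   -0.89 -3.06]
a 3.271592653589793 [ 0.05  0.56 -0.13  0.   -0.89  0.08]
d 0.13 [ 0.44  0.51 -0.22  0.   -0.84  2.83]
d 3.271592653589793 [ 0.44  0.51 -0.22  0.   -0.84 -0.31]
R 0.13 [-0.25  0.41 -0.4   0.   -0.76 -2.76]
R 3.271592653589793 [-0.25  0.41 -0.4   0.   -0.76  0.38]
S 0.13 [ 0.82  0.39 -0.44  0.   -0.74  2.45]
S 3.271592653589793 [ 0.82  0.39 -0.44  0.   -0.74 -0.69]
```

Sizes, left to right in the crops (R, Q, P, P, S): the cutter-to-shank ratios separate clearly. The widest is at (453,-285), the narrowest at (443,-156), the second widest at (433,-48) and the second narrowest at (463,267). Pads a to d run from (633,-129) to (602,109). I'll start with Q onto pad a.

```bash
cat >> h.py <<'E'
TH=np.pi+.131
def pos(): return r.observe()["position"]
def pick(x,y,zg=46):
    r.move_gripper(48)
    r.move_ptp([x,y,125],R(TH)); r.move_l([x,y,zg],max_speed=90)
    o=r.observe();print("at",o["position"],"F",o["force"],o["opening"])
    r.move_gripper(10);o=r.observe();print("grip",o["opening"],"F",o["force"],"t",o["time_s"])
    return o
def lift(x,y,z=165):
    r.move_l([x,y,z],max_speed=120);r.sleep(.1);o=r.observe();print("lift",o["opening"],"F",o["force"],o["position"])
def place(x,y,zg=46):
    r.move_ptp([x,y,165],R(TH));r.move_l([x,y,zg+17.5+6],max_speed=110)
    r.sleep(.2);f0=np.mean([r.observe()["force"][2] for _ in range(3)])
    z=zg+17.5+2
    while z>zg+17.5-2.5:
        r.move_l([x,y,z],max_speed=15);o=r.observe();f=o["force"][2]
        if f-f0>2.0: break
        z-=.5
    print("down",z,o["position"],"f0",f0,"f",f)
    r.move_gripper(48);r.sleep(.1);r.move_l([x,y,170],max_speed=120)
    print("t",r.observe()["time_s"])
E
python3 - <<'E'
from h import *
pick(443.4,-155.5);lift(443.4,-155.5)
shot("wrist","h1");shot("scene","s1")
E
```

```text
at [ 443.98 -155.44   46.47] F [-0.28 -0.07 -0.66] 48.32022476226864
grip 15.054033591242328 F [-1.31  0.47  5.71] t 6.375
lift 15.200516695653251 F [-0.58 -0.41 -1.47] [ 442.79 -155.43  164.07]
```

View pics/h1.png

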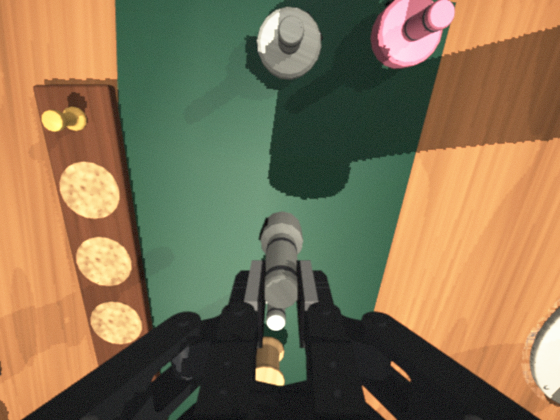

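View pics/s1.png

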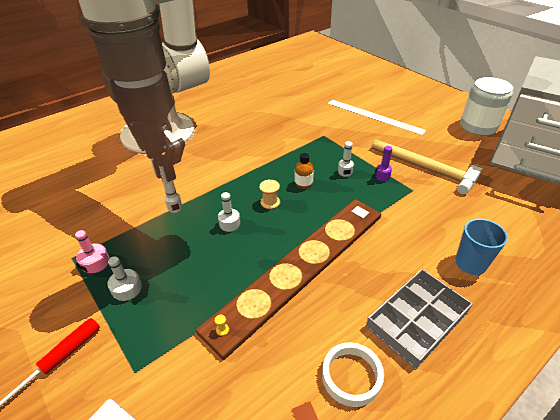

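The picture h1 shows the punch held by its shank between the pads, with the cutter at (282,235). In s1 it is hanging upright at (173,195). Placing it now.

Run:
```python
from h import *
im,M,K=load("h1")
p=np.array([442.8,-155.4]);print(proj(M,K,[*p,164-46]),proj(M,K,[*p,164-46+31]),proj(M,K,[*p,164+39]))
place(633.3,-128.8)
shot("wrist","p1")
```

```text
[281.26 226.21] [281.49 244.73] [282.1  294.31]
down 64.0 [ 633.49 -128.82   64.39] f0 -2.1352919862320983 f 0.4730855872737822
t 12.4417
```

View pics/p1.png

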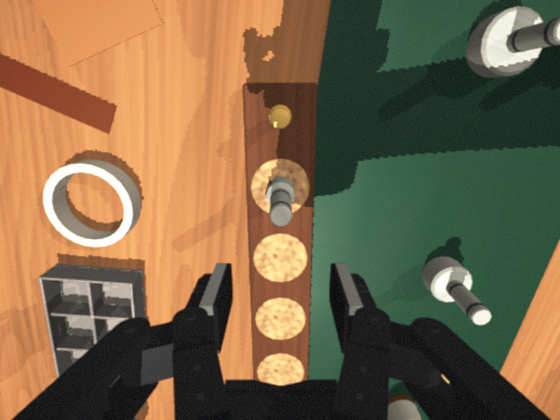

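Picture p1 shows the narrow punch standing on pad a (280,190), centred and upright, beside the post (280,117). Next is P onto pad c, then a closer look at S.

Run:
```python
from h import *
pick(433.3,-47.5);lift(433.3,-47.5)
shot("scene","s2")
place(612.7,29.7);shot("wrist","p2")
r.move_ptp([463,255,170],R(TH));shot("wrist","w3")
print(r.observe()["time_s"])
a=[cv2.imread(f"pics/{n}.png") for n in ("s2","p2","w3")]
cv2.imwrite("pics/m2.png",np.hstack([cv2.resize(x,(400,300)) for x in a[:2]]))
```

```text
at [433.86 -47.45  46.35] F [-0.47  0.29 -0.06] 47.491271546415845
grip 14.534216735464748 F [-0.93  0.    4.9 ] t 15.0167
lift 15.17939040173059 F [-0.55 -0.46 -2.43] [432.68 -47.59 164.11]
down 64.0 [612.86  29.72  64.36] f0 -3.303840467754165 f 0.46983066640205984
t 21.0417
22.1917
```

View pics/m2.png

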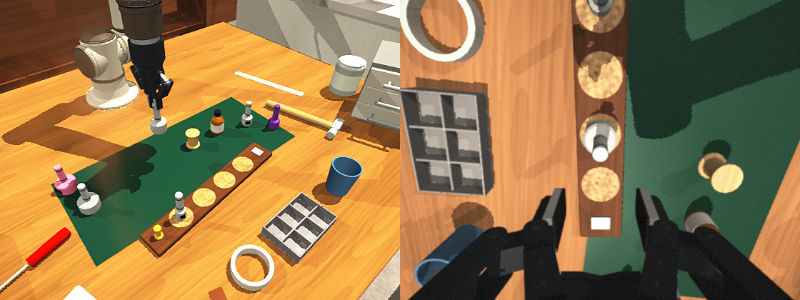

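View pics/w3.png

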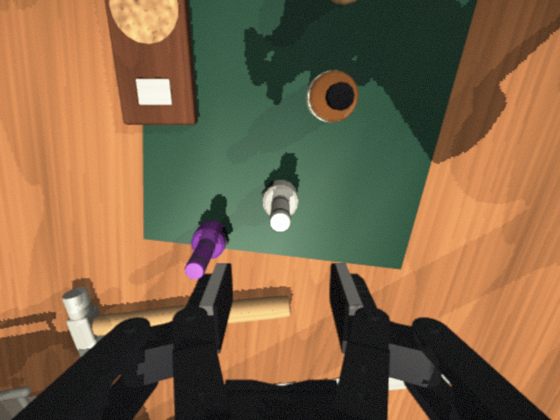

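p2 shows the second-widest punch upright on the third pad (596,140 in the montage). In w3 the punch S has its top at (280,221), the purple look-alike is at (195,270) and the glue at (335,96).

Run:
```python
from h import *
im,M,K=load("w3")
m=cv2.inRange(im,(200,200,200),(255,255,255))[205:235,265:295];mm=cv2.moments(m,True);u,v=mm["m10"]/mm["m00"]+265,mm["m01"]/mm["m00"]+205
p=ray(M,K,u,v,85);print(u,v,p,proj(M,K,[*p[:2],31]))
x,y=p[:2]
assert np.hypot(x-462.8,y-267)<8
pick(x,y);lift(x,y)
place(623.05,-49.5);shot("wrist","p3")
```

```text
280.21276595744683 219.47720364741642 [463.11 264.03  85.  ] [280.24 200.42]
at [463.57 264.44  46.65] F [ 0.33 -0.13 -0.23] 48.459014460891446
grip 15.147370052362088 F [-1.22 -0.49  4.7 ] t 24.1333
lift 14.895159088188079 F [-0.05 -0.1  -0.96] [462.66 263.66 163.97]
down 63.5 [623.35 -49.57  64.34] f0 -1.7030772626717312 f 4.971451266874327
t 30.8833
```

View pics/p3.png

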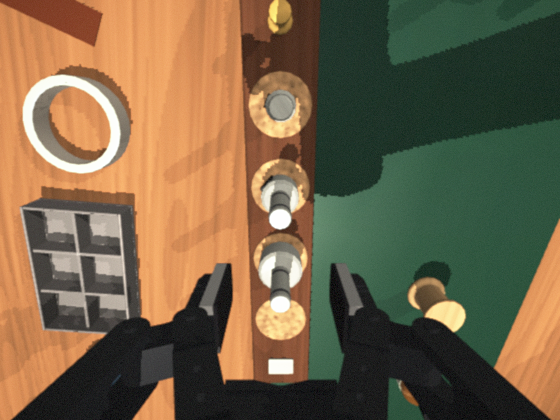

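p3 shows three punches standing in a row on the first three pads at (280,105), (280,200) and (280,275). Now R, with a closer look first.

Run:
```python
from h import *
r.move_ptp([453,-285,170],R(TH));im=shot("wrist","w4")
_,M,K=load("w4");print(proj(M,K,[452.9,-285.4,85]),r.observe()["time_s"])
```

```text
[282.59 208.04] 32.1
```

View pics/w4.png

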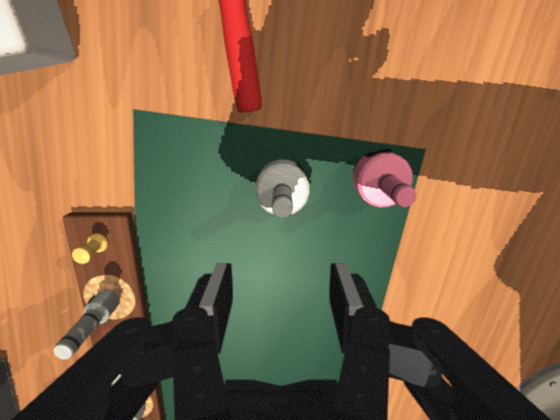

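In w4 the top of R is at (283,208), exactly where predicted, and pink is clear at (400,190). Picking R.

```bash
python3 - <<'E'
from h import *
x,y=452.9,-285.4
pick(x,y);lift(x,y)
place(602.0,109.0);shot("wrist","p4")
r.move_ptp([617,-30,240],R(TH));shot("wrist","f1")
r.move_l([560,-130,300],max_speed=200);shot("wrist","f2")
r.move_ptp([400,-300,300],R(TH));shot("scene","fs");shot("top","ft");print(r.observe()["time_s"])
E
python3 - <<'E'
import cv2,numpy as np
a=[cv2.resize(cv2.imread(f"pics/{n}.png"),(400,300)) for n in ("p4","f1","fs","ft")]
cv2.imwrite("pics/m4.png",np.vstack([np.hstack(a[:2]),np.hstack(a[2:])]))
E
```

```text
at [ 453.47 -285.63   46.66] F [ 0.03  0.35 -0.85] 48.18417639041876
grip 14.969078534106673 F [-2.35  0.3   6.14] t 34.0417
lift 15.06286118729862 F [ 0.01 -0.27 -2.68] [ 452.31 -285.17  163.94]
down 64.0 [602.08 109.03  64.37] f0 -3.4447368353570957 f -0.5973637366494611
t 40.775
43.425
```

View pics/m4.png

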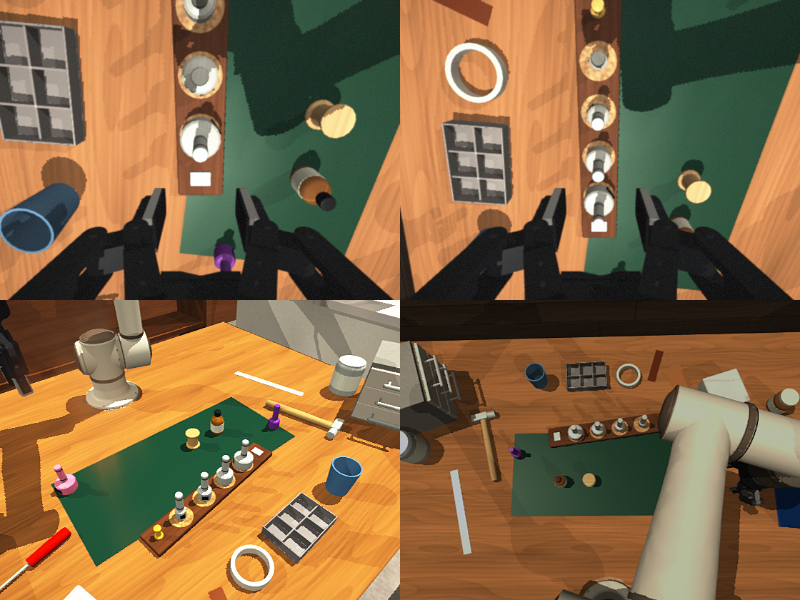

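View pics/f2.png

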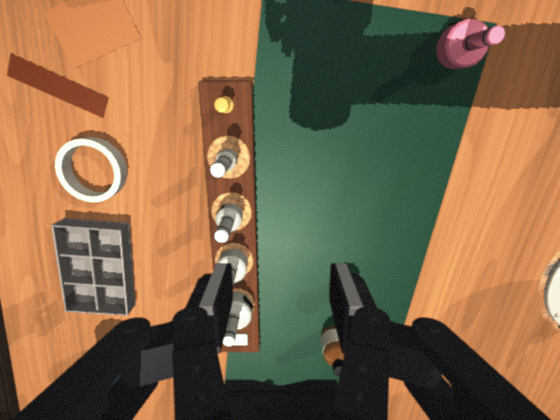

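All four are standing. I'll measure the centring of the shank tops (z=102.5) from the views taken after placing.

Run:
```python
from h import *
pads=dict(Q=(633.3,-128.8),S=(623.05,-49.5),P=(612.7,29.7),R=(602.,109.))
t=[]
for f in ("f1","p4"):
    im,M,K=load(f)
    for n,(x,y) in pads.items():
        u,v=proj(M,K,[x,y,102.5]);b=proj(M,K,[x,y,17.5+31])
        if not(20<v<400): continue
        print(f,n,u,v)
        u0,v0=int(u)-30,max(int(v)-50,0);c=cv2.resize(im[v0:v0+80,u0:u0+60],(240,320),interpolation=cv2.INTER_CUBIC)
        for q,col in ((proj(M,K,[x,y,102.5]),(0,0,255)),(b,(255,0,0))):
            s=9 if col[2] else dict(Q=13.5,S=18,P=22.5,R=27)[n]
            zc=102.5 if col[2] else 48.5
            pts=np.array([proj(M,K,[x+s*np.cos(a),y+s*np.sin(a),zc]) for a in np.linspace(0,2*np.pi,40)])
            cv2.polylines(c,[((pts-[u0,v0]+.5)*4).astype(int)],True,col,1)
        t.append(c)
t=t[:6]+[t[0]*0]*(6-len(t))
cv2.imwrite("pics/c5.png",cv2.resize(np.vstack([np.hstack(t[:3]),np.hstack(t[3:6])]),(675,600)))
```

```text
f1 Q 276.7337525057976 81.95655344224687
f1 S 276.9416346169115 171.7510625866012
f1 P 277.2250280753956 247.54479360978706
f1 R 277.76684457482503 312.54894743114596
p4 P 279.92424112708824 107.77621009884564
p4 R 280.3357291740807 216.5450560756688
```

View pics/c5.png

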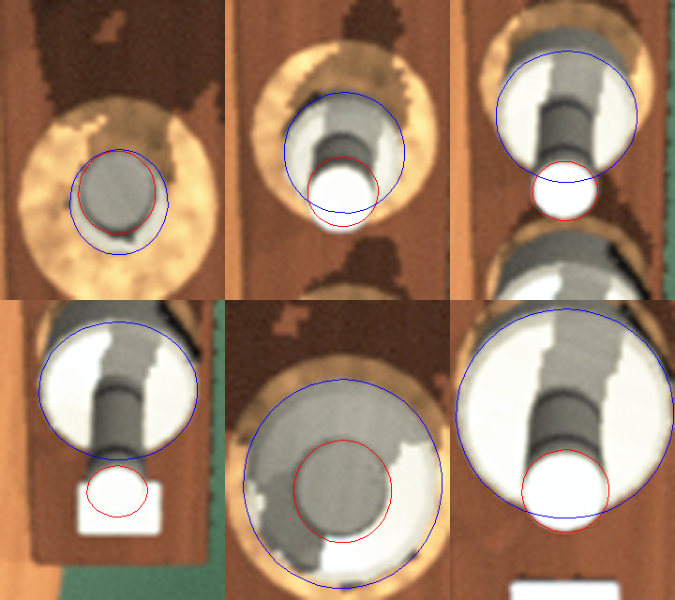

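Run:
```python
from h import *
r.job_done();print(r.observe()["time_s"])
```

```text
the job is handed in; nothing more can be done
the job is handed in; nothing more can be done
```

The four punches are on the stand and the job is handed in; the clock read about 43 s at my last check, against the 93 s limit. From the brass post outward they stand narrowest on pad a, second narrowest on pad b, second widest on pad c and widest on pad d.

- **Setting down:** I lowered each punch in 0.5 mm steps and released it once the wrist force showed contact. Contact came within about 0.5 mm of the expected height. The highest reading I printed at set-down or gripping was about 6 N.
- **Centring:** The last pictures show all four upright. Their tops are within about 2 mm of the pad centres, which is the accuracy of the camera calibration. The second narrowest, on pad b, is the most off, by about 1.5 mm along the row.
- **Left alone:** In the pictures I took after placing, the glue bottle is standing where it was in the top view. The spool and the pink and purple look-alikes are also standing and were not touched.
- **Disagreements:** While finding the punch now on pad b, the far survey view and the close view differed by 3 mm, so I used the close view. The gripper read about 15 mm closed on the 18 mm shanks, but every hold was firm.

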